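# Update the shingle stock tags

### The arm

A 6-joint arm with a two-finger parallel gripper is mounted at the origin on the work surface. World frame = base frame: x ahead of the robot, y to its left, z up, the work surface at z = 0. Lengths are in m, angles in rad, forces in N, time in s.
With the tool pointing down it reaches from about 0.4 to 0.925 m from the base axis. Payload 12.5 kg.
Tool frame: the origin (TCP) lies at the centre of the arm's flange, where the gripper is bolted on; the fingertips stand 190 mm ahead of it and the grasp point (between the pads) lies 171 mm ahead of it (arm.grip_point_offset is the y of the grasp point in the tool frame, in m); y points along the fingers, z is the direction in which the jaws open and shut, and the axes are right-handed (so a half turn about y gives the same grasp; the last joint's range is limited). The gripper opens to 95 mm and grips with 3 to 60 N. Pads are 20 mm wide; open, the fingers measure 119 mm over their backs; the gripper's body (75 mm by 180 mm) begins 59 mm behind the grasp point.
Start: joints at [1.088, 0.491, 1.559, -0, 1.092, -0.106], TCP at [0.23, 0.581, 0.405] pointing down, gripper open.
Joint ranges: [-3.1, 3.1], [-0.84, 2.19], [0.05, 2.79], [-1.13, 4.28], [0.06, 2.93], [-2.69, 2.69]. Speed limits (rad/s): [2.22, 2.22, 2.79, 3.14, 3.14, 3.14].

### API

Orientations are given as a unit quaternion [x, y, z, w].
In Python, from station import arm, eyes gives the robot as it stands.
- The arm moves only by the shell command python3 -m creep 'ROWS' [OPENING]. ROWS is a JSON object of lists of equal length, an entry for each row: "slide": the shift along the tool's x, y, z in cm, a list of three; "twist": the turn about the tool's y in degrees. In form: {"slide": [[x, y, z], ...], "twist": [twist, ...]}. A call has 1 to 20 rows; each row is the pose to reach, as a shift and turn from the pose measured when the call began, along the tool's axes at that moment; what a row does not reach only later rows make up. A row lasts 1/12 s, in which the tool goes at most 41.7 mm and 7.16 degrees, less where a joint would pass 70% of its speed; a pose out of reach is approached as far as the arm can. A call with a gripper value outside its range is refused whole. OPENING is the closure, from 0 (fully open) to 1 (shut), set as the call begins (- or left out, the last holds). The fingers move at their own pace and stop on an object; the grip force is fixed at half the most. Time passes only in rows, so rows that repeat a pose let the fingers close. It gives the time, the measured TCP pose, the force and the opening at its end, in the units of the state.
- arm.get_obs(): the state, without advancing time (a new reading comes with each control period).
- eyes.grab_frame(name): name is "side" or "top" or "wrist"; returns the picture (400x640x3 uint8, red, green, blue); there is no depth.
- eyes.get_calibration(name): a dict with "camera_matrix" (3x3 intrinsics, pixels), "pose" (4x4, takes a point from camera to world coordinates). Camera axes: x right, y down, z forward; pixel columns grow to the right and rows downward; lengths in m; the calibration is good to about 2 mm. The wrist camera is an equidistant fisheye: a pixel r from the principal point sees the ray r / f radians off the axis. A picture is of the moment at which its call begins: read the wrist's pose just before it. get_calibration takes no time and is no camera call; for the wrist camera it gives the pose at the moment of the call.
- arm.hand_in(): hands the job in, once; it reports no verdict.
The state is a dict: "t": time; "joints": joint angles; "dq": joint speeds; "joint_efforts": joint torques, N m; "tool_pos": TCP position; "ee_rot": TCP orientation; "force": force on the tool from outside, world axes, zero at the start; "wrist_torque": the same for the moment, N m; "grip_width": finger opening in m.
Only numpy, scipy, OpenCV 4.12 (cv2) and the standard library are available. Lean on these libraries where they do the work, as an engineer would, in place of code of your own. Each camera call takes 0.05 s, during which the arm holds its last target. There are 200 camera calls.

### The job

Bring the stock board up to date: with a fingertip, gently push over the hinged tags that are wrong, so that every bin full of shingles has its tag leaning back towards the bin, with the round disc on its upper face, and every bin that is empty or nearly empty has its tag leaning to the robot's side, with the two bars on its upper face. Each tag belongs to the bin straight behind it; leave the tags that are already right as they are, and leave the bins and everything else on the bench standing where they are.

Things in the scene. Friction and masses are not known exactly. Their poses are not given: they have to be found in the camera images.
- board: Stock board: flat wooden panel, 360 (x) x 560 (y) x 12 mm, fixed to the table, turned up to 0.2 rad. Origin on the table under the middle of its line of five hinged tags; x is level and points from the tags to the bins. Tags are numbered from the robot's left (+y), 105 mm apart. Each tag's bin stands straight behind it: bin centre about 165 mm, bin front about 110 mm from the hinge.
- hinge_1 (a point): Middle of the hinge axis of tag 1 (1 = leftmost, +y), 29 mm above the table, fixed to the board; its x axis points level to the tag's bin, y runs along the hinge, z up.
- hinge_2 (a point): Middle of the hinge axis of tag 2 (1 = leftmost, +y), 29 mm above the table, fixed to the board; its x axis points level to the tag's bin, y runs along the hinge, z up.
- hinge_3 (a point): Middle of the hinge axis of tag 3 (1 = leftmost, +y), 29 mm above the table, fixed to the board; its x axis points level to the tag's bin, y runs along the hinge, z up.
- hinge_4 (a point): Middle of the hinge axis of tag 4 (1 = leftmost, +y), 29 mm above the table, fixed to the board; its x axis points level to the tag's bin, y runs along the hinge, z up.
- hinge_5 (a point): Middle of the hinge axis of tag 5 (1 = leftmost, +y), 29 mm above the table, fixed to the board; its x axis points level to the tag's bin, y runs along the hinge, z up.
- tag_1 (a joint): Hinge angle of tag 1: 0 upright, + leans to its bin, - leans to the robot's side; stops at -0.65 and +0.65 rad. All five tags are alike. Aluminium plate 60 mm wide, 5 mm thick, 45 g, free edge 70 mm from the hinge axis; 45 mm gaps between neighbouring tags. It swings freely and gravity drops it onto whichever stop it leans to.
- tag_2 (a joint): Hinge angle of tag 2: 0 upright, + leans to its bin, - leans to the robot's side; stops at -0.65 and +0.65 rad. All five tags are alike. At a stop the free edge is 85 mm above the table and 42 mm to the side of the hinge; upright it is 99 mm above the table.
- tag_3 (a joint): Hinge angle of tag 3: 0 upright, + leans to its bin, - leans to the robot's side; stops at -0.65 and +0.65 rad. All five tags are alike. At +0.65 the upper face has one round 36 mm disc (FULL); at -0.65 the upper face has two parallel bars (REORDER).
- tag_4 (a joint): Hinge angle of tag 4: 0 upright, + leans to its bin, - leans to the robot's side; stops at -0.65 and +0.65 rad. All five tags are alike. Closed fingertips about 55 mm above the table, put down beside the free edge on the side it leans to and moved across the hinge line, rising some 20 mm on the way, tip it over.
- tag_5 (a joint): Hinge angle of tag 5: 0 upright, + leans to its bin, - leans to the robot's side; stops at -0.65 and +0.65 rad. All five tags are alike.
- bin_a: Grey open-topped plastic bin, 100 (x) x 85 (y) x 50 mm high, loose, standing on the board in one of the five bays; origin at the centre of its underside. FULL: heaped with wooden roof shingles to about 62 mm above its underside.
- bin_b: Grey open-topped plastic bin, 100 (x) x 85 (y) x 50 mm high, loose, standing on the board in one of the five bays; origin at the centre of its underside. FULL: heaped with wooden roof shingles to about 62 mm above its underside.
- bin_c: Grey open-topped plastic bin, 100 (x) x 85 (y) x 50 mm high, loose, standing on the board in one of the five bays; origin at the centre of its underside. FULL: heaped with wooden roof shingles to about 62 mm above its underside.
- bin_d: Grey open-topped plastic bin, 100 (x) x 85 (y) x 50 mm high, loose, standing on the board in one of the five bays; origin at the centre of its underside. NOT full: only two shingles left on its floor.
- bin_e: Grey open-topped plastic bin, 100 (x) x 85 (y) x 50 mm high, loose, standing on the board in one of the five bays; origin at the centre of its underside. NOT full: empty.
- finial: Bystander: small turned wooden finial, 24 mm wide, 46 mm tall, standing on the board on the robot's side of the tags, between the lines of tags 2 and 3. Origin under its centre.
- dowel: Bystander: short wooden dowel, 22 mm wide, 45 mm tall, upright on the board between tags and bins, between the lines of tags 3 and 4. Origin under its centre.
- paint_tin: Bystander: can, 72 mm wide, 85 mm tall, on the table left of the board. Origin under its centre.
- glue: Bystander: bottle, 48 mm wide, 130 mm tall, on the table right of the board. Origin under its centre.
- tape: Bystander: roll of paper tape lying flat, 90 mm wide, 25 mm tall, on the table to the right. Origin under its centre.
- brush: Bystander: paint brush lying on the table to the left, nearer the robot. Origin under its middle.
- birdhouse: Bystander: small wooden model birdhouse with a pitched roof, about 110 x 95 mm, 100 mm tall, on the table left of the board.
Mind the look-alikes: they are no part of the job. What is shaped like the bin_d but blue is not meant.

How it is judged:
By the outcome, as a careful person would: the job done as asked, in the order asked, and still so for the second after the job is handed in, with the robot touching nothing.
It also fails if it takes over 64 s, if anything falls off the work surface, if the arm or the gripper's body presses on something with over 40 N, if the wrist force passes 120 N, or if a joint passes its speed limit or range.

## Working session

There is one attempt and no reset: what is moved stays moved. The work goes in short steps, Python scripts to look and compute and a shell command to move; the robot and the scene stay as the last step left them, time stands still between calls to the robot, and variables do not carry over. Pictures are saved under pics/ and viewed, about 8 in all and at most 12, crops included, and the job is handed in when it is done.

```bash
mkdir -p pics; ls
python3 - <<'E'
from station import arm, eyes
import cv2, numpy as np
np.set_printoptions(precision=4,suppress=True)
o=arm.get_obs(); print(o)
for n in ("top","side"):
    im=eyes.grab_frame(n); cv2.imwrite(f"pics/{n}0.png",im[:,:,::-1]); c=eyes.get_calibration(n); print(n,np.array(c["camera_matrix"]),np.array(c["pose"]))
print(arm.grip_point_offset)
E
```

```text
pics
{'t': 0.0, 'joints': array([ 1.0884,  0.4915,  1.5595, -0.    ,  1.0917, -0.1056]), 'dq': array([ 0.0008, -0.0029,  0.0012, -0.001 , -0.001 , -0.0007]), 'joint_efforts': array([ -0.0023, -61.2634, -25.8178,   0.0691,   0.0483,  -0.0001]), 'tool_pos': array([0.2299, 0.5811, 0.4042]), 'ee_rot': array([ 0.695 , -0.1325,  0.1323, -0.6942]), 'force': array([-0.2015,  0.7776, -0.7727]), 'wrist_torque': array([0.0112, 0.0607, 0.0112]), 'grip_width': 0.0948995825987948}
top [[418.6411   0.     312.9107]
 [  0.     418.6411 193.6368]
 [  0.       0.       1.    ]] [[ 0.0051 -0.996   0.0887  0.3776]
 [-1.     -0.0057 -0.0067  0.0118]
 [ 0.0072 -0.0886 -0.996   1.292 ]
 [ 0.      0.      0.      1.    ]]
side [[377.145    0.     318.2215]
 [  0.     377.145  202.2197]
 [  0.       0.       1.    ]] [[ 0.8319 -0.2925  0.4715 -0.0009]
 [-0.5547 -0.4587  0.6942 -0.7485]
 [ 0.0132 -0.8391 -0.5439  0.6539]
 [ 0.      0.      0.      1.    ]]
0.1713
```

View pics/top0.png

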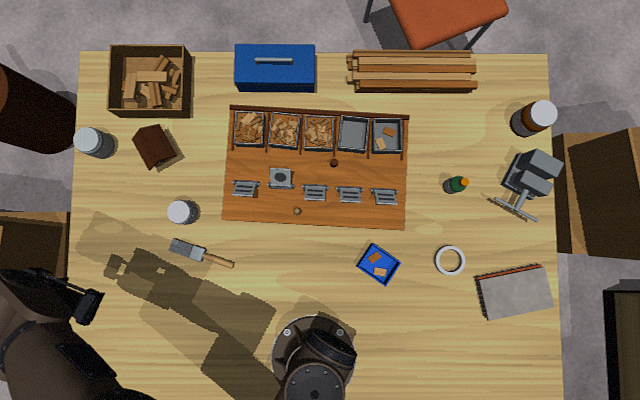

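View pics/side0.png

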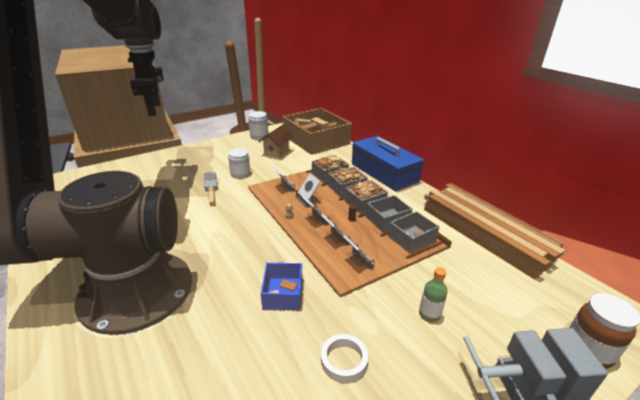

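The top view shows bins 1 to 3 full at (249,128), (284,130), (319,132). Bin 4 is empty at (352,133) and bin 5 has two shingles at (386,135). Tags: 1 (245,188) bars, 2 (281,178) disc, 3 (315,192) bars, 4 (349,194) bars, 5 (384,197) bars. So 1 and 3 look wrong. The look-alikes are the blue bin at (379,264), the shingle box at (150,80) and the blue toolbox at (275,68). None of these are part of the job. Next come a close crop and the measurements.

```bash
cat > h.py <<'E'
import numpy as np, cv2
from station import arm, eyes
from scipy.spatial.transform import Rotation as R
np.set_printoptions(precision=3,suppress=True)
def ray(name,uv,z):
    c=eyes.get_calibration(name);K=np.array(c["camera_matrix"]);T=np.array(c["pose"])
    d=T[:3,:3]@np.linalg.solve(K,[uv[0],uv[1],1]);o=T[:3,3]
    return o+d*(z-o[2])/d[2]
def slide(target):  # cm along tool axes from now to a TCP target
    o=arm.get_obs();return R.from_quat(o["ee_rot"]).inv().apply(np.array(target)-o["tool_pos"])*100
E
python3 - <<'E'
from h import *
im=cv2.imread("pics/top0.png"); cv2.imwrite("pics/crop0.png",cv2.resize(im[95:235,215:415],None,fx=4,fy=4,interpolation=cv2.INTER_CUBIC))
hsv=cv2.cvtColor(im,cv2.COLOR_BGR2HSV)
m=((hsv[...,1]<70)&(hsv[...,2]>60)).astype(np.uint8)
m[:160]=0;m[208:]=0;m[:,:225]=0;m[:,405:]=0
m=cv2.morphologyEx(m,cv2.MORPH_CLOSE,np.ones((5,5)))
n,l,s,c=cv2.connectedComponentsWithStats(m)
P=[]
for i in range(1,n):
    if s[i,4]>100:
        p=ray("top",c[i],.057);P.append(p);print(s[i],c[i],p)
P=np.array(sorted(P,key=lambda p:-p[1]))
if len(P)==5:
    q=P[[0,2,3,4]];d=q[0]-q[3];a=np.arctan2(-d[0],d[1]);print("yaw",a)
    ex=np.array([np.cos(a),np.sin(a),0])
    for i,p in enumerate(P): print("hinge",i+1,p+ex*.021*(-1 if i==1 else 1))
print("dowel",ray("top",(333,162),.057),"finial",ray("top",(297,211),.057))
for t in ("top",): print("board corners",[ray(t,u,.012) for u in((230,106),(408,117),(222,219),(404,230))])
print("tool axes",R.from_quat(arm.get_obs()["ee_rot"]).as_matrix())
E
```

```text
[267 168  28  21 391] [280.015 178.714] [0.531 0.101 0.057]
[232 180  28  17 367] [244.207 187.629] [0.504 0.207 0.057]
[301 184  28  17 369] [314.675 191.767] [ 0.493 -0.002  0.057]
[336 186  28  17 362] [349.782 193.699] [ 0.488 -0.106  0.057]
[371 188  27  17 365] [384.844 195.833] [ 0.482 -0.21   0.057]
yaw -0.05277781088943341
hinge 1 [0.525 0.206 0.057]
hinge 2 [0.51  0.103 0.057]
hinge 3 [ 0.514 -0.003  0.057]
hinge 4 [ 0.509 -0.107  0.057]
hinge 5 [ 0.503 -0.211  0.057]
dowel [ 0.583 -0.056  0.057] finial [0.436 0.05  0.057]
board corners [array([0.765, 0.264, 0.012]), array([ 0.734, -0.293,  0.012]), array([0.412, 0.28 , 0.012]), array([ 0.382, -0.275,  0.012])]
tool axes [[ 0.93  -0.     0.368]
 [-0.368 -0.001  0.93 ]
 [-0.    -1.    -0.001]]
```

View pics/crop0.png

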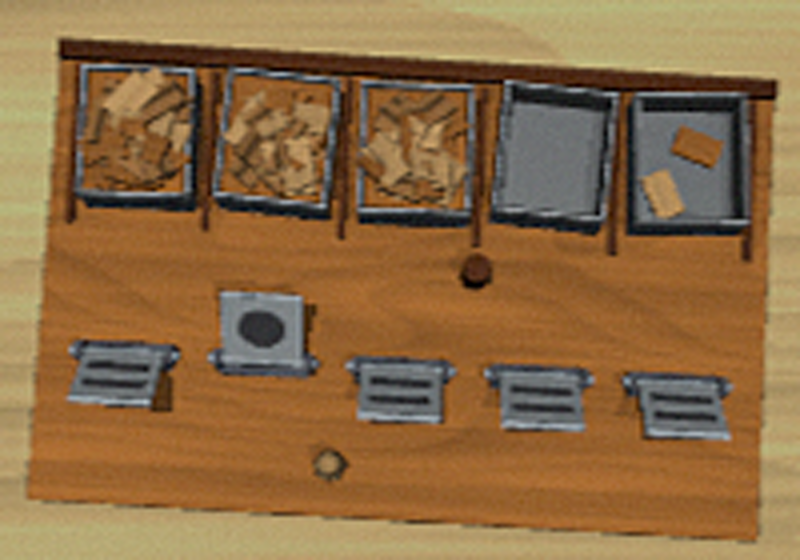

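The crop confirms bins 1 to 3 are full, 4 is empty and 5 nearly empty. Tag 2 already shows its disc, and 4 and 5 show bars, so those three are right. Tags 1 and 3 show bars and must go over to the bin side. The hinge spacing comes out at 105 mm and the yaw at −0.05 rad, both as they should be. First I shut the fingers and move over the robot side of tag 1.

```bash
python3 -m creep '{"slide": [[2,0,-1.6],[4.5,0,-3.6],[7,0,-5.6],[9.5,0,-7.6],[12,0,-9.5],[14.5,0,-11.5],[17,0,-13.5],[19.5,0,-15.5],[22,0,-17.5],[24.5,0,-19.5],[27,0,-21.5],[29.5,0,-23.5],[31.5,0,-25],[33,0,-26.2],[33.7,0,-26.8],[33.7,0,-26.8],[33.7,0,-26.8],[33.7,0,-26.8]], "twist": [-1,-2,-4,-6,-8,-10,-12,-14,-16,-18,-19,-19,-19,-19,-19,-19,-19,-19]}' 1
python3 - <<'E'
from h import *
o=arm.get_obs();print(o["t"],o["tool_pos"],o["grip_width"],o["joints"],R.from_quat(o["ee_rot"]).as_matrix())
print(slide([.445,.208,.245]))
im=eyes.grab_frame("side");cv2.imwrite("pics/side1.png",cv2.resize(im[100:300,200:460,::-1],None,fx=3,fy=3))
E
```

```text
t: 1.6
tool_pos: [0.4442, 0.2087, 0.4044]
ee_rot: [0.707, -0.016, 0.015, -0.707]
force: [-0.4, 0.7, -0.0]
grip_width: 0.0007
1.6 [0.444 0.209 0.404] 0.0006896590905899015 [ 0.305  0.302  1.879 -0.001  0.961 -1.221] [[ 0.999 -0.001  0.045]
 [-0.045 -0.001  0.999]
 [-0.001 -1.    -0.001]]
[ 0.093 15.936 -0.052]
```

Tool aligned and fingers shut. Now straight down 16 cm beside tag 1's free edge.

```bash
python3 -m creep '{"slide": [[0,1,0],[0,3,0],[0,5.5,0],[0,8,0],[0,10.5,0],[0,12.5,0],[0,14,0],[0,15,0],[0,15.7,0],[0,16,0],[0,16,0],[0,16,0]], "twist": [0,0,0,0,0,0,0,0,0,0,0,0]}'
python3 - <<'E'
from h import *
im=eyes.grab_frame("side");cv2.imwrite("pics/side2.png",cv2.resize(im[120:300,220:460,::-1],None,fx=3,fy=3,interpolation=cv2.INTER_CUBIC))
E
```

```text
t: 2.65
tool_pos: [0.4441, 0.2089, 0.2449]
ee_rot: [0.707, -0.015, 0.016, -0.707]
force: [0.1, -0.0, 0.7]
grip_width: 0.0006
```

View pics/side2.png

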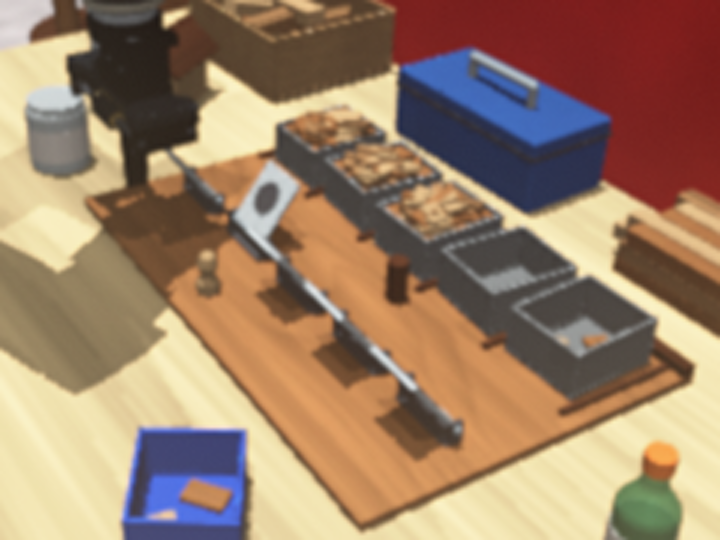

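The fingertip at crop pixel (135,180) stands on the robot side of tag 1 (185,180) with nothing touching. Now I push across the hinge while rising.

```bash
python3 -m creep '{"slide": [[0.8,0,0],[1.6,-0.1,0],[2.4,-0.3,0],[3.1,-0.5,0],[3.8,-0.8,0],[4.5,-1.0,0],[5.1,-1.2,0],[5.7,-1.4,0],[6.3,-1.6,0],[6.9,-1.8,0],[7.5,-2,0],[8.1,-2,0],[8.7,-2,0],[9,-2,0],[9,-2,0]], "twist": [0,0,0,0,0,0,0,0,0,0,0,0,0,0,0]}'
python3 - <<'E'
from h import *
im=eyes.grab_frame("side");cv2.imwrite("pics/side3.png",cv2.resize(im[120:300,220:460,::-1],None,fx=3,fy=3,interpolation=cv2.INTER_CUBIC))
E
```

```text
t: 3.95
tool_pos: [0.5346, 0.2048, 0.2649]
ee_rot: [0.707, -0.015, 0.016, -0.707]
force: [0.3, 0.5, 0.3]
grip_width: 0.0003
```

View pics/side3.png

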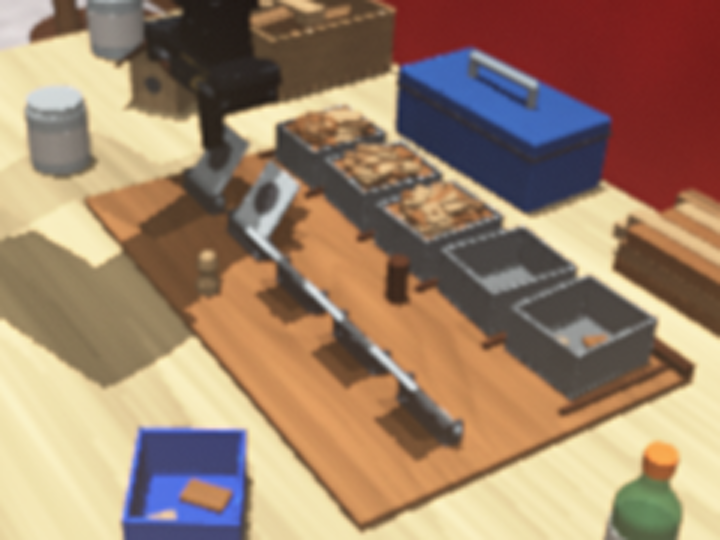

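Tag 1 at (217,165) now leans to its bin with the disc up. Next I lift, then go over to the robot side of tag 3 at height, ready to descend.

```bash
python3 -m creep '{"slide": [[0,-1,0],[0,-3,0],[0,-6,0],[0,-9,0],[-1,-10,-2],[-2,-10,-4.5],[-3,-10,-7],[-4,-10,-9.5],[-5,-10,-12],[-6,-10,-14.5],[-7,-10,-17],[-8,-10,-19],[-8.7,-10,-20.5],[-9.1,-10,-21.5],[-9.1,-10,-21.5],[-9.1,-10,-21.5]], "twist": [0,0,0,0,0,0,0,0,0,0,0,0,0,0,0,0]}'
python3 - <<'E'
from h import *
print(slide([.434,-.006,.245]))
E
```

```text
t: 5.33
tool_pos: [0.4339, -0.0059, 0.3654]
ee_rot: [0.707, -0.016, 0.016, -0.707]
force: [-0.6, -0.3, 0.5]
grip_width: 0.0009
[ 0.002 12.045 -0.004]
```

```bash
python3 -m creep '{"slide": [[0,1,0],[0,3,0],[0,5.5,0],[0,8,0],[0,10,0],[0,11.2,0],[0,11.8,0],[0,12,0],[0,12,0],[0,12,0]], "twist": [0,0,0,0,0,0,0,0,0,0]}'
python3 - <<'E'
from h import *
im=eyes.grab_frame("side");cv2.imwrite("pics/side4.png",cv2.resize(im[120:300,220:460,::-1],None,fx=3,fy=3,interpolation=cv2.INTER_CUBIC))
E
```

```text
t: 6.17
tool_pos: [0.4343, -0.0057, 0.246]
ee_rot: [0.707, -0.015, 0.016, -0.707]
force: [-0.4, -0.1, 1.0]
grip_width: 0.0
```

View pics/side4.png

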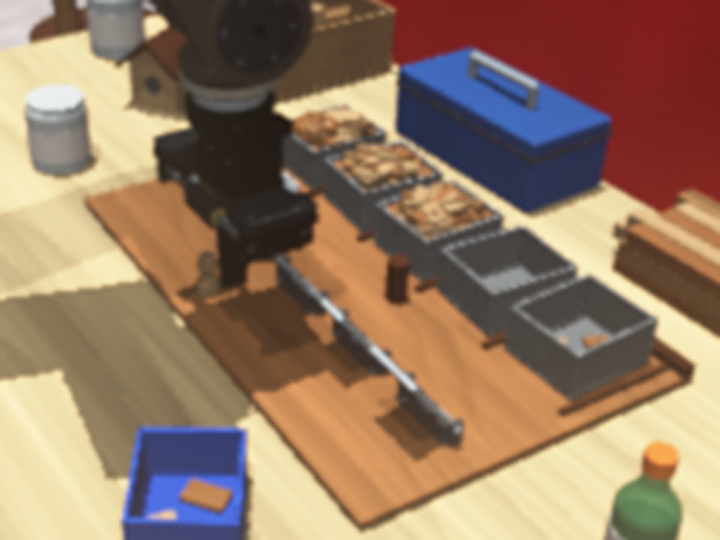

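The finger at (232,260) is beside tag 3 (300,280) and clear of the finial (208,270), which is still standing. I use the same push as before.

```bash
python3 -m creep '{"slide": [[0.8,0,0],[1.6,-0.1,0],[2.4,-0.3,0],[3.1,-0.5,0],[3.8,-0.8,0],[4.5,-1.0,0],[5.1,-1.2,0],[5.7,-1.4,0],[6.3,-1.6,0],[6.9,-1.8,0],[7.5,-2,0],[8.1,-2,0],[8.7,-2,0],[9,-2,0],[9,-2,0],[9,-2.5,0],[9,-4,0],[9,-7,0],[9,-10,0],[9,-12,0]], "twist": [0,0,0,0,0,0,0,0,0,0,0,0,0,0,0,0,0,0,0,0]}' && python3 -m creep '{"slide": [[-1,-1,2],[-3,-2,5],[-5,-3,8],[-8,-4,11],[-11,-5,14],[-13,-6,17],[-14,-7,20],[-15,-8,23],[-15,-9,26],[-15,-9,29],[-15,-9,32],[-15,-9,35],[-15,-9,36],[-15,-9,36],[-15,-9,36],[-15,-9,36]], "twist": [0,0,0,0,0,0,0,0,0,0,0,0,0,0,0,0]}'
python3 - <<'E'
from h import *
a=cv2.resize(eyes.grab_frame("top")[95:235,215:415,::-1],None,fx=4,fy=4,interpolation=cv2.INTER_CUBIC);cv2.imwrite("pics/topend.png",a)
b=cv2.resize(eyes.grab_frame("side")[120:300,220:460,::-1],None,fx=3,fy=3,interpolation=cv2.INTER_CUBIC);cv2.imwrite("pics/sideend.png",b)
E
```

```text
t: 7.88
tool_pos: [0.5236, -0.0097, 0.3689]
ee_rot: [0.707, -0.015, 0.017, -0.707]
force: [0.1, 0.5, 0.5]
grip_width: 0.0004
t: 9.22
tool_pos: [0.3894, 0.3558, 0.4582]
ee_rot: [0.707, -0.015, 0.017, -0.706]
force: [-0.3, -0.3, -0.1]
grip_width: 0.0006
```

View pics/topend.png

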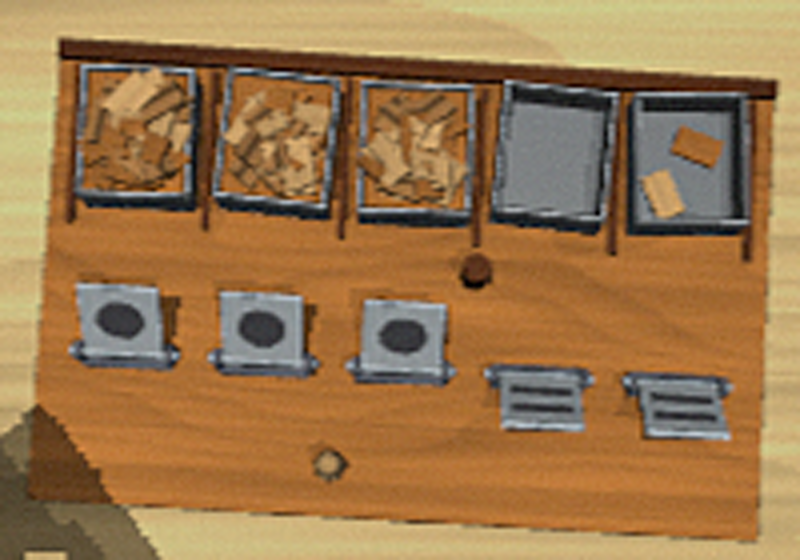

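View pics/sideend.png

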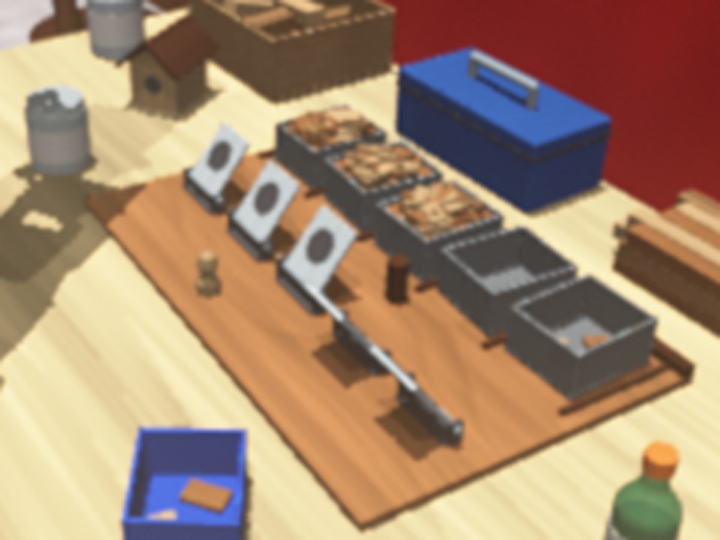

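Tags 1 to 3 at (120,320), (262,328) and (403,335) show discs, while 4 and 5 show bars. Bins, dowel (476,270) and finial (328,463) sit at the same pixels as before, and the arm is clear.

```bash
python3 -c "
from station import arm
print(arm.hand_in())"
```

```text
the job is handed in; nothing more can be done
None
```

The stock board is up to date, and I handed the job in at about 9 s on the robot's clock.

- **Moved:** Tags 1 and 3 were wrong, showing bars in front of full bins. I pushed both over with the closed fingertips, and they now lean towards their bins with the disc up.
- **Left alone:** Tag 2 (full bin), tag 4 (empty bin) and tag 5 (two shingles left) were already right.
- **Last checks:** After the arm had backed away, the top and side pictures showed tags 1–3 with discs and tags 4–5 with bars. In the top picture, the bins, finial and dowel were at the same pixels as at the start. The force readings at the end of each move were about 1 N or less.
- **Disagreement:** The hinge line worked out from tag 2 was about 10 mm off the line from the other tags. The pushes allowed for that, and no check failed.

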